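# Stand the lamp housing in its conical socket under the roll-top cover

## Task

Roll the slatted cover of the instrument case right back, fully open, so that it stays open by itself. Then tip the leaning lamp housing up off its wooden rest so that its tapered foot drops fully home in the conical socket and it stands upright by itself. Handle the lamp gently, and leave the other things on the bench alone.

Things in the scene. Friction and masses are not known exactly. Their poses are not given: they have to be found in the camera images.
- case: Roll-top instrument case fixed to the bench: wooden plate 380 (its x) by 460 mm (its y), 14 mm thick; origin under its centre, z up. At x = -183 and +183 mm stand arched tracks 12 mm wide, half circles of outer radius 223 mm centred 55 mm above the bench. Over y > 0 lies a fixed hood, radius 204 mm; the half at y < 0, with socket and rest, is closed by the slatted cover.
- shutter (a joint): Opening of the slatted cover in rad about the case's x through point shutter_axis: 0 shut, 1.50 the stop, fully rolled back over the hood. As it grows, the pull tab goes up from the case's -y side and over to the top. Cover 0.35 kg, slats' outer radius 223 mm. Let go below about 0.6 it falls shut; past about 0.9 its weight carries it on and it stays open.
- shutter_axis (a point): Point on the axis of the cover, mid-width of the case, 55 mm above the bench. Its axes are those of the case; the cover turns about its x.
- pull (a point): Grip point on the cover's black pull tab, at mid-width (case x = 0), 251 mm from the cover's axis. The tab is 30 mm wide along case x (flat sides to pinch), 14 mm thick, and stands 45 mm out past the slats (ends 268 mm from the axis). At joint value q it lies q + 0.175 rad above the case's -y direction. It can turn between finger pads.
- lamp: Grey lamp housing 180 mm long, 0.3 to 0.65 kg: origin at the tip of its tapered foot, z along its axis to the top. Foot: cone 20 mm across at the tip, 64 mm at 75 mm; barrel 80 mm across from 82 to 172 mm; flat top at 180 mm, 68 mm across. At the start the tip is in the socket's mouth and the barrel leans on the rest, 0.76 rad from vertical to case -x. Nearly upright it slips home.
- lamp_top (a point): Centre of the lamp housing's flat top; axes as lamp. About 210 mm above the bench when seated upright. The lamp turns about its foot, so whatever pushes its free end towards the socket must rise with it at first: a level push alone can jam.
- socket (a point): Centre of the mouth of the steel conical socket, 102 mm above the bench, at x = 95, y = -80 mm of the case; axes as the case. The cup is 63 mm across inside at its mouth and 73 mm outside, matches the lamp's foot and narrows downwards, about 76 mm deep.
- seat (a point): Where the tip of the lamp's foot lies when seated upright: on the socket's axis, 72 mm below its mouth, 30 mm above the bench.
- bottle: Amber bottle, 64 mm across, 150 mm tall, origin under its base. Bystander.
- beaker: Clear beaker, 80 mm across, 95 mm tall, origin under its base. Bystander.
- meter: Black bench meter, 80 by 100 by 70 mm, origin under its base. Bystander.
- rest (a point): Middle of the top of the wooden rest: a block 18 mm (case x) by 72 mm (case y), top 112 mm above the bench, with two side lugs up to 130 mm. It stands 75 mm from the socket's axis, towards -x of the case. Axes as the case.

How it is judged:
By the outcome, as a careful person would: the job done as asked, in the order asked, and still so for the second after the job is handed in, with the robot touching nothing.
It also fails if it takes over 67 s, if anything falls off the work surface, if the arm or the gripper's body presses on something with over 40 N, if the wrist force passes 120 N, or if a joint passes its speed limit or range.

## Robot

A 6-joint arm with a two-finger parallel gripper is mounted at the origin on the work surface. World frame = base frame: x ahead of the robot, y to its left, z up, the work surface at z = 0. Lengths are in m, angles in rad, forces in N, time in s.
With the tool pointing down it reaches from about 0.35 to 0.775 m from the base axis. Payload 7.3 kg.
Tool frame: the origin (TCP) lies at the very end of the fingers, on their centre line; the grasp point (between the pads) lies 19 mm behind it; x points along the fingers, y is the direction in which the jaws open and shut, and the axes are right-handed (so a half turn about x gives the same grasp; the last joint's range is limited). The gripper opens to 92 mm and grips with 3 to 60 N. Pads are 19 mm wide; open, the fingers measure 130 mm over their backs; the gripper's body (75 mm by 190 mm) begins 47 mm behind the grasp point.
Start: joints at [-1.391, 0.342, 1.524, -0, 1.275, -0.146], TCP at [0.168, -0.497, 0.227] pointing down, gripper open.
Joint ranges: [-2.53, 2.53], [-0.77, 2.02], [0.04, 2.7], [-1, 4.14], [0.28, 2.66], [-3.11, 3.11]. Speed limits (rad/s): [2.57, 2.57, 3.14, 3.14, 3.14, 3.14].

## Interface

Orientations are given as [roll, pitch, yaw] about the fixed x, y, z axes, in that order (R = Rz(yaw) Ry(pitch) Rx(roll)).
In Python, from cell import observe, vision, job gives the robot as it stands.
- The arm moves only by the tool send_rows, never from a script. Its argument "motion" is a list of rows, each an object with "hand": the opening, from -1 (shut) to 1 (fully open), so that 0 is half open; "slide": the shift along the tool's x, y, z in mm, a list of three; "spin": the turn about the tool's x in rad. In form: [{"hand": hand, "slide": [tx, ty, tz], "spin": spin}, ...]. A call has 1 to 8 rows; each row shifts and turns the pose as measured when the row begins, along the tool's axes as they then stand; what a row does not reach is not made up. A row lasts 1/10 s, in which the tool goes at most 50 mm and 8.59 degrees, less where a joint would pass 70% of its speed; a pose out of reach is approached as far as the arm can. A call with a gripper value outside its range is refused whole. The fingers move at their own pace and stop on an object; "grip_force" is the grip in N (left out, the last holds). Time passes only in rows, so rows that do not move let the fingers close. It gives the time, the measured TCP pose, the force and the opening at its end, in the units of the state.
- observe(): the state, without advancing time (a new reading comes with each control period).
- vision.read_camera(name): name is "side" or "top"; returns a dict with "pixels" (400x640x3 uint8, blue, green, red), "range_z" (400x640 float32, m along the optical axis (not along the pixel's ray), 0 where there is no reading), "fx", "fy", "cx", "cy" (pixels), "world_from_camera" (4x4, takes a point from camera to world coordinates). Camera axes: x right, y down, z forward; pixel columns grow to the right and rows downward; lengths in m; the calibration is good to about 2 mm. A picture is of the moment at which its call begins.
- job.hand_in(): hands the job in, once; it reports no verdict.
Trained networks look in a picture, given as the dict that the camera call returned (one of the last four; its "shot" number tells which), for a name from the list of things; names that differ only in an ending like _2 or _b are one class to them, and where a whole thing is asked for, a point or a joint stands for the part that bears it (a point fixed in the world has none). Each returns a list of dicts, best first, with "conf" (0 to 1); they miss things now and then, are a little off and sometimes report something else, mostly with a low value. They report only what shows in the picture. A call takes as long as a camera call.
- vision.search_frame(picture, thing): "uv" ([column, row] in pixels, amid what is visible of it).
- vision.cut_out(picture, thing): "mask" (400x640 bool, what is visible of it) and "uv" ([column, row] in pixels, amid what is visible of it).
The state is a dict: "time": time; "qpos": joint angles; "qvel": joint speeds; "joint_efforts": joint torques, N m; "tool_pos": TCP position; "tool_rot": TCP orientation; "contact_force": force on the tool from outside, world axes, zero at the start; "torque": the same for the moment, N m; "opening": finger opening in m.
Only numpy, scipy, OpenCV 4.12 (cv2) and the standard library are available. Lean on these libraries where they do the work, as an engineer would, in place of code of your own. Each camera call takes 0.05 s, during which the arm holds its last target.

## Working session

There is one attempt and no reset: what is moved stays moved. The work goes in short steps, Python scripts to look and compute and a tool call to move; the robot and the scene stay as the last step left them, time stands still between calls to the robot, and variables do not carry over. Pictures are saved under pics/ and viewed, and the job is handed in when it is done.

Besides the shell and the picture viewer there is one more tool, called after "Call:" by a JSON object that holds its "api" and its "payload", one argument or row to a line. send_rows: Moves the arm, as the interface text tells. Its arguments: {"type":"object","properties":{"motion":{"type":"array","items":{"type":"object","properties":{"hand":{"type":"number"},"slide":{"type":"array","items":{"type":"number"}},"spin":{"type":"number"}}}},"grip_force":{"type":"number"}},"required":["motion"]}

```bash
ls; mkdir -p pics
python3 - <<'E'
from cell import observe, vision, job
import cv2
print(observe())
for n in("side","top"):
    p=vision.read_camera(n)
    cv2.imwrite(f"pics/{n}0.png",p["pixels"])
    print(n,p["fx"],p["fy"],p["cx"],p["cy"],p["world_from_camera"].round(4).tolist(),p.get("shot"))
    import numpy as np
    np.savez(f"pics/{n}0.npz",**{k:p[k] for k in("pixels","range_z","fx","fy","cx","cy","world_from_camera")})
E
```

```text
pics
{'time': 0.0, 'qpos': array([-1.39102080e+00,  3.42699058e-01,  1.52501974e+00, -2.28422801e-05,
        1.27539789e+00, -1.46008360e-01]), 'qvel': array([-0.00095337,  0.0004342 ,  0.00147089, -0.00013155, -0.00130436,
        0.00088123]), 'joint_efforts': array([-2.66489078e-03, -4.31247640e+01, -2.44207907e+01,  7.16361590e-02,
        5.58827980e-02, -1.12232040e-04]), 'tool_pos': array([ 0.16796329, -0.49697418,  0.2260563 ]), 'tool_rot': array([-1.70247349,  1.56927213,  1.76490971]), 'contact_force': array([ 0.02270708, -0.53096425,  0.00683748]), 'torque': array([0.01498652, 0.0372806 , 0.10615226]), 'opening': 0.09150937943412521}
side 421.81761639753495 421.81761639753495 322.3061282002875 194.1462050846876 [[-0.2271, 0.9124, -0.3406, 0.8735], [0.9739, 0.2132, -0.0784, -0.1055], [0.001, -0.3495, -0.9369, 1.0834], [0.0, 0.0, 0.0, 1.0]] 1
top 377.67602593936664 377.67602593936664 314.94742379204035 196.39470933379002 [[0.0202, -0.9874, 0.1569, 0.4271], [-0.9994, -0.0154, 0.0318, -0.1756], [-0.029, -0.1575, -0.9871, 0.9684], [0.0, 0.0, 0.0, 1.0]] 2
```

View pics/side0.png

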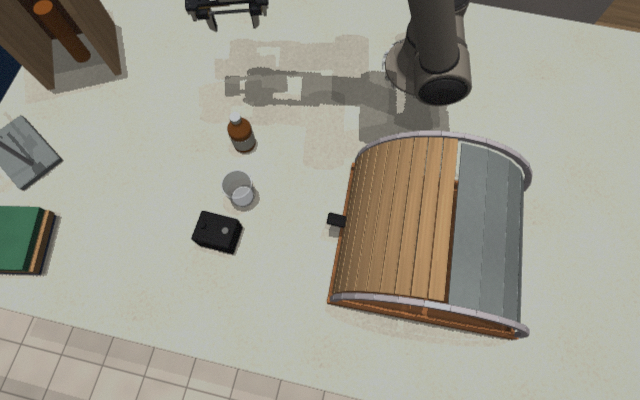

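View pics/top0.png

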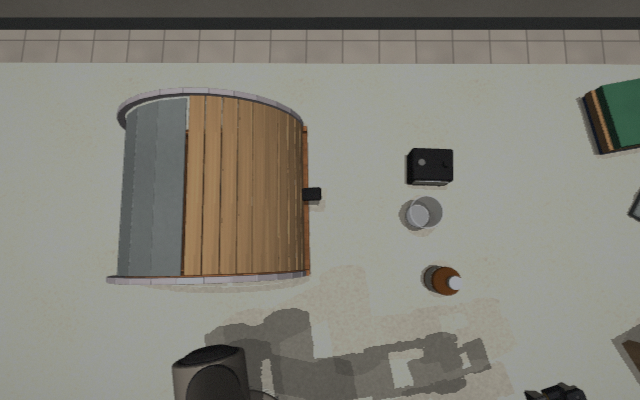

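```bash
cat > h.py <<'E'
import numpy as np, cv2
from cell import observe, vision, job
def cloud(p):
    z=p["range_z"]; v,u=np.mgrid[:400,:640]
    P=np.stack([(u-p["cx"])/p["fx"]*z,(v-p["cy"])/p["fy"]*z,z],-1)
    T=p["world_from_camera"]; W=P@T[:3,:3].T+T[:3,3]; W[z==0]=np.nan
    return W
def save(p,n): cv2.imwrite(f"pics/{n}.png",p["pixels"])
E
python3 - <<'E'
from h import *
from scipy.optimize import least_squares
import pickle
out={}
for n in("side","top"):
    p=vision.read_camera(n); W=cloud(p)
    for t in("case","shutter","pull","bottle","beaker","meter","lamp"):
        r=vision.cut_out(p,t)[:1]
        for d in r:
            pts=W[d["mask"]]; pts=pts[~np.isnan(pts[:,0])]
            out[n,t]=pts
            print(n,t,round(d["conf"],2),np.round(d["uv"]),len(pts), np.percentile(pts,[2,50,98],axis=0).round(3).tolist() if len(pts) else '')
pickle.dump(out,open("pts.pkl","wb"))
for n in("side","top"):
    P=out.get((n,"shutter")); 
    if P is None: continue
    P=P[P[:,2]>0.12]
    def f(a):
        c,s=np.cos(a[0]),np.sin(a[0])
        y=-s*P[:,0]+c*P[:,1]-a[1]
        return np.hypot(y,P[:,2]-0.055)-a[2]
    r=least_squares(f,[0,0.1,0.22],loss="soft_l1",f_scale=0.003); print(n,r.x,np.abs(r.fun).mean())
E
```

```text
side case 0.88 [433. 232.] 33480 [[0.382, -0.118, 0.012], [0.597, 0.066, 0.241], [0.752, 0.282, 0.276]]
side shutter 0.92 [398. 219.] 16107 [[0.405, -0.117, 0.099], [0.584, -0.008, 0.246], [0.734, 0.087, 0.277]]
side pull 0.63 [399. 220.] 16388 [[0.402, -0.118, 0.096], [0.583, -0.008, 0.246], [0.735, 0.088, 0.277]]
side bottle 0.95 [241. 136.] 769 [[0.366, -0.469, 0.011], [0.395, -0.437, 0.096], [0.412, -0.417, 0.151]]
side beaker 0.87 [241. 189.] 903 [[0.501, -0.442, 0.002], [0.526, -0.414, 0.056], [0.574, -0.37, 0.096]]
side meter 0.93 [219. 232.] 1548 [[0.619, -0.477, 0.01], [0.662, -0.423, 0.069], [0.697, -0.38, 0.081]]
top case 0.63 [211. 192.] 34935 [[0.379, -0.119, 0.014], [0.555, 0.046, 0.246], [0.746, 0.254, 0.277]]
top shutter 0.86 [245. 190.] 20014 [[0.399, -0.117, 0.087], [0.558, -0.01, 0.244], [0.732, 0.09, 0.277]]
top pull 0.65 [244. 190.] 19946 [[0.4, -0.118, 0.091], [0.558, -0.01, 0.244], [0.731, 0.09, 0.277]]
top bottle 0.96 [446. 282.] 834 [[0.353, -0.46, 0.021], [0.382, -0.433, 0.103], [0.409, -0.415, 0.151]]
top beaker 0.67 [427. 213.] 1075 [[0.499, -0.441, 0.001], [0.539, -0.416, 0.045], [0.571, -0.368, 0.096]]
top meter 0.86 [432. 167.] 1787 [[0.613, -0.483, -0.002], [0.649, -0.423, 0.069], [0.709, -0.378, 0.081]]
side [0.04035643 0.07842851 0.22160429] 0.0011864994035689126
top [0.04143763 0.08014851 0.22224367] 0.0010732539138915047
```

Run:
```python
from h import *
a=0.041; c,s=np.cos(a),np.sin(a)
for n in("side","top"):
    p=dict(np.load(f"pics/{n}0.npz")); W=cloud(p); px=p["pixels"].astype(int)
    X=c*W[...,0]+s*W[...,1]; Y=-s*W[...,0]+c*W[...,1]-0.0793; Z=W[...,2]; R=np.hypot(Y,Z-0.055)
    m=(px.max(-1)<50)&(Y<-0.21)&(Y>-0.29)&(Z>0.06)&(Z<.14)&(X>.4)&(X<.75)
    print(n,"tab",m.sum(),np.percentile(X[m],[0,3,50,97,100]).round(4),np.percentile(Y[m],[0,50,100]).round(4),np.percentile(Z[m],[0,50,100]).round(4))
    m=(abs(Y)<.15)&(R>.19)&(R<.23)&(Z>.1)
    print("ext",np.percentile(X[m],[0,.2,1,99,99.8,100]).round(4))
    # tracks: R>.21 over hood side Y>0.1
    m=(Y>.09)&(Y<.2)&(R>.213)&(R<.23)
    x=X[m]; print("trk",x[x<.5].min(),np.percentile(x[x<.5],[5,50,95]),np.percentile(x[x>.6],[5,50,95]),x.max())
    m=(Z>.007)&(Z<.02)&(X>.3)&(X<.85)&(Y>-.26)&(Y<-.2); print("plate front",np.percentile(Y[m],[1,50]) , np.percentile(X[m],[1,99]))
```

```text
side tab 200 [0.5532 0.5545 0.5678 0.5806 0.582 ] [-0.2642 -0.2424 -0.2209] [0.0965 0.1034 0.1125]
ext [0.     0.043  0.1194 0.7544 0.7554 0.7559]
trk 0.37694230859382555 [0.37936475 0.38837835 0.39038606] [0.74442507 0.75085569 0.75530696] 0.755845503467831
plate front [-0.23056621 -0.22659929] [0.39285629 0.75607107]
top tab 236 [0.5505 0.5511 0.5644 0.5783 0.5795] [-0.2621 -0.2408 -0.2195] [0.0958 0.1041 0.1124]
ext [0.1615 0.1792 0.1995 0.7493 0.7525 0.7545]
trk 0.37614432936737 [0.37684359 0.38250969 0.38809815] [0.74139291 0.74276768 0.75149644] 0.7540765712131345
plate front [-0.22862109 -0.22286342] [0.39028539 0.74040678]
```

```bash
cat >> h.py <<'E'
from scipy.spatial.transform import Rotation as Ro
A=0.041; O=np.array([.566,.0793])
def c2w(x,y,z):
    X,Y=O[0]+x,O[1]+y; c,s=np.cos(A),np.sin(A)
    return np.array([c*X-s*Y,s*X+c*Y,z])
def w2c(w):
    c,s=np.cos(A),np.sin(A)
    return np.array([c*w[0]+s*w[1]-O[0],-s*w[0]+c*w[1]-O[1],w[2]])
def tab(q,r=.251): # TCP for grasping the tab
    t=q+.175; return (0,-r*np.cos(t),.055+r*np.sin(t)-.019)
def st():
    o=observe(); R=Ro.from_euler("xyz",o["tool_rot"]).as_matrix()
    return o,R
def show(target=None,jaw=None):
    o,R=st()
    print("t",round(o["time"],2),"case",(w2c(o["tool_pos"])*1e3).round(1),"xax",R[:,0].round(3),"yax",R[:,1].round(3),"F",o["contact_force"].round(1),"op",round(o["opening"]*1e3,1),"q6",o["qpos"][5].round(2))
    yc=np.arctan2(R[1,1],R[0,1])-A
    print("jaw angle in case deg",np.degrees(yc).round(1))
    if target is not None:
        d=R.T@(c2w(*target)-o["tool_pos"]); print("slide mm",(d*1e3).round(1))
    return R
def dirs():
    _,R=st(); c,s=np.cos(A),np.sin(A)
    for n,v in(("+X",[c,s,0]),("+Y",[-s,c,0]),("+Z",[0,0,1])): print(n,(R.T@np.array(v)).round(3))
E
python3 - <<'E'
from h import *
show(tab(0)); dirs(); print(c2w(0,0,0),c2w(*tab(0)))
E
```

```text
t 0.9 case [-418.5 -583.1  226.7] xax [ 0. -0. -1.] yax [ 0.32  -0.947  0.   ] F [ 1.1  0.5 -0. ] op 91.9 q6 -0.15
jaw angle in case deg -73.7
slide mm [ 147.  -204.9 -496. ]
+X [ 0.     0.281 -0.96 ]
+Y [-0.    -0.96  -0.281]
+Z [-1.  0.  0.]
[0.56227395 0.10243286 0.        ] [ 0.57240494 -0.14452579  0.07970114]
```

Call:
{"api": "send_rows", "payload": {
  "motion": [
    {"hand": 1, "slide": [0, -18, -44], "spin": 0},
    {"hand": 1, "slide": [0, -18, -44], "spin": 0},
    {"hand": 1, "slide": [0, -18, -44], "spin": 0},
    {"hand": 1, "slide": [0, -18, -44], "spin": 0},
    {"hand": 1, "slide": [0, -18, -44], "spin": 0},
    {"hand": 1, "slide": [0, -18, -44], "spin": 0},
    {"hand": 1, "slide": [0, -18, -44], "spin": 0},
    {"hand": 1, "slide": [0, -18, -44], "spin": 0}
  ]
}}

```text
time: 1.7
tool_pos: [0.4623, -0.2454, 0.2265]
tool_rot: [1.506, 1.566, -1.322]
contact_force: [0.1, -0.6, 0.0]
opening: 0.0918
```

Call:
{"api": "send_rows", "payload": {
  "motion": [
    {"hand": 1, "slide": [0, 0, 0], "spin": -0.145},
    {"hand": 1, "slide": [0, 0, 0], "spin": -0.145},
    {"hand": 1, "slide": [0, 0, 0], "spin": -0.145},
    {"hand": 1, "slide": [0, 0, 0], "spin": -0.145},
    {"hand": 1, "slide": [0, 0, 0], "spin": -0.145},
    {"hand": 1, "slide": [0, 0, 0], "spin": -0.145},
    {"hand": 1, "slide": [0, 0, 0], "spin": -0.145},
    {"hand": 1, "slide": [0, 0, 0], "spin": -0.145}
  ]
}}

```text
time: 2.5
tool_pos: [0.4679, -0.2384, 0.2262]
tool_rot: [0.771, 1.567, -0.856]
contact_force: [0.1, -0.0, 0.4]
opening: 0.0919
```

```bash
python3 -c "
from h import *
show(tab(0,.253)); dirs()"
```

```text
t 2.5 case [-108.2 -336.7  226.2] xax [ 0.003 -0.003 -1.   ] yax [ 0.998 -0.056  0.003] F [ 0.1 -0.   0.4] op 91.9 q6 -0.56
jaw angle in case deg -5.6
slide mm [146.1  98.8 -98. ]
+X [ 0.002  0.995 -0.097]
+Y [-0.003 -0.097 -0.995]
+Z [-1.     0.003  0.003]
```

Call:
{"api": "send_rows", "payload": {
  "motion": [
    {"hand": 1, "slide": [0, 33, -33], "spin": 0},
    {"hand": 1, "slide": [0, 33, -33], "spin": 0},
    {"hand": 1, "slide": [0, 33, -33], "spin": 0},
    {"hand": 1, "slide": [0, 0, 0], "spin": -0.095},
    {"hand": 1, "slide": [0, 0, 0], "spin": 0}
  ]
}}

```text
time: 3.0
tool_pos: [0.5756, -0.1425, 0.2259]
tool_rot: [0.639, 1.566, -0.888]
contact_force: [-1.0, -0.5, -0.5]
opening: 0.0919
```

```bash
python3 -c "
from h import *
show(tab(0,.253)); dirs()
p=vision.read_camera('side'); save(p,'s1')"
```

```text
t 3.0 case [   3.3 -245.3  225.9] xax [ 0.003 -0.004 -1.   ] yax [0.999 0.044 0.003] F [-1.  -0.5 -0.5] op 91.9 q6 -0.41
jaw angle in case deg 0.2
slide mm [145.8  -3.7   3.2]
+X [0.003 1.    0.003]
+Y [-0.004  0.003 -1.   ]
+Z [-1.     0.003  0.004]
```

View pics/s1.png

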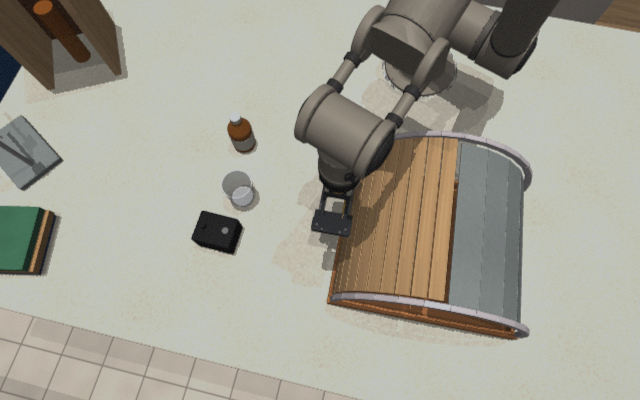

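Call:
{"api": "send_rows", "payload": {
  "motion": [
    {"hand": 1, "slide": [40, -2, 2], "spin": 0},
    {"hand": 1, "slide": [40, -2, 2], "spin": 0},
    {"hand": 1, "slide": [35, 0, 0], "spin": 0},
    {"hand": 1, "slide": [20, 0, 0], "spin": 0},
    {"hand": 1, "slide": [8, 0, 0], "spin": 0},
    {"hand": 1, "slide": [0, 0, 0], "spin": 0}
  ]
}}

```text
time: 3.65
tool_pos: [0.571, -0.1519, 0.0811]
tool_rot: [0.961, 1.561, -0.588]
contact_force: [0.9, -0.4, -0.3]
opening: 0.0921
```

```bash
python3 -c "
from h import *
show(tab(0,.253)); dirs()
p=vision.read_camera('top'); save(p,'t2')"
```

```text
t 3.65 case [  -1.7 -254.5   81.1] xax [ 0.008 -0.006 -1.   ] yax [1.    0.022 0.008] F [ 0.9 -0.4 -0.3] op 92.1 q6 -0.41
jaw angle in case deg -1.1
slide mm [ 1.   1.6 -5.4]
+X [ 0.008  1.    -0.02 ]
+Y [-0.006 -0.019 -1.   ]
+Z [-1.     0.008  0.006]
```

View pics/t2.png

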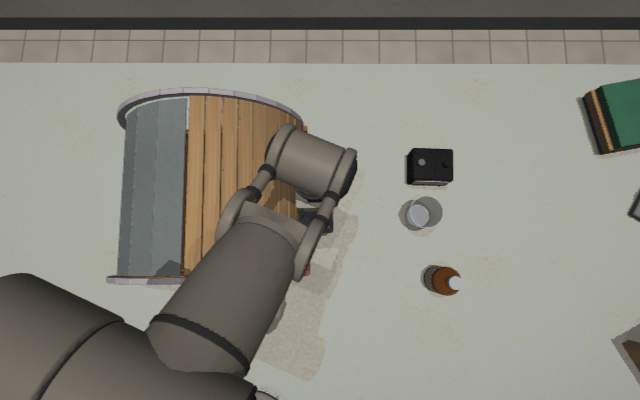

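Call:
{"api": "send_rows", "payload": {
  "motion": [
    {"hand": 1, "slide": [1, 2, -5], "spin": -0.02},
    {"hand": 0, "slide": [0, 0, 0], "spin": 0},
    {"hand": -1, "slide": [0, 0, 0], "spin": 0},
    {"hand": -1, "slide": [0, 0, 0], "spin": 0},
    {"hand": -1, "slide": [0, 0, 0], "spin": 0},
    {"hand": -1, "slide": [0, 0, 0], "spin": 0},
    {"hand": -1, "slide": [0, 0, 0], "spin": 0}
  ],
  "grip_force": 20
}}

```text
time: 4.4
tool_pos: [0.5764, -0.1478, 0.0865]
tool_rot: [1.05, 1.55, -0.478]
contact_force: [-0.0, 0.0, 0.3]
opening: 0.0482
```

```bash
python3 -c "
from h import *
show(tab(0,.253)); dirs()
for q in np.arange(0,1.51,.1): print(q.round(1),(np.array(tab(q+.1,.253))-tab(q,.253)).round(4)*1e3)"
```

```text
t 4.4 case [   3.8 -250.6   86.5] xax [ 0.019 -0.01  -1.   ] yax [0.999 0.042 0.018] F [-0.   0.   0.3] op 48.2 q6 -0.42
jaw angle in case deg 0.1
slide mm [ 6.3 -3.9 -1.5]
+X [0.018 1.    0.001]
+Y [-0.01   0.001 -1.   ]
+Z [-1.     0.018  0.01 ]
0.0 [ 0.   5.6 24.7]
0.1 [ 0.   8.1 24. ]
0.2 [ 0.  10.4 23. ]
0.3 [ 0.  12.7 21.9]
0.4 [ 0.  14.8 20.5]
0.5 [ 0.  16.8 18.9]
0.6 [ 0.  18.6 17.2]
0.7 [ 0.  20.2 15.2]
0.8 [ 0.  21.6 13.1]
0.9 [ 0.  22.8 10.9]
1.0 [ 0.  23.8  8.6]
1.1 [ 0.  24.5  6.2]
1.2 [ 0.  25.   3.7]
1.3 [ 0.  25.3  1.2]
1.4 [ 0.  25.3 -1.4]
1.5 [ 0.  25.  -3.9]
```

Call:
{"api": "send_rows", "payload": {
  "motion": [
    {"hand": -1, "slide": [6, -4, -1], "spin": 0},
    {"hand": -1, "slide": [0, 0, 0], "spin": 0},
    {"hand": -1, "slide": [0, 0, 0], "spin": 0}
  ]
}}

```text
time: 4.7
tool_pos: [0.5719, -0.147, 0.0799]
tool_rot: [1.037, 1.55, -0.492]
contact_force: [0.3, 0.2, 6.7]
opening: 0.0296
```

```bash
python3 -c "
from h import *
show(tab(0,.253))"
```

```text
t 4.7 case [  -0.6 -249.6   79.9] xax [ 0.018 -0.01  -1.   ] yax [0.999 0.042 0.018] F [0.3 0.2 6.7] op 29.6 q6 -0.42
jaw angle in case deg 0.1
slide mm [-0.2  0.7 -0.5]
```

Call:
{"api": "send_rows", "payload": {
  "motion": [
    {"hand": -1, "slide": [-12, 0, -3], "spin": 0},
    {"hand": -1, "slide": [-12, 0, -3], "spin": 0},
    {"hand": -1, "slide": [-12, 0, -4], "spin": 0},
    {"hand": -1, "slide": [-12, 0, -4], "spin": 0}
  ],
  "grip_force": 20
}}

```text
time: 5.1
tool_pos: [0.5712, -0.133, 0.1288]
tool_rot: [1.016, 1.549, -0.513]
contact_force: [2.9, 2.4, -3.9]
opening: 0.0302
```

```bash
cat >> h.py <<'E'
def arc():
    R=show(); dirs(); o=observe(); g=w2c(o["tool_pos"]-R[:,0]*.019); y,z=-g[1],g[2]-.055
    q=np.arctan2(z,y)-.175; print("q",q.round(3),"r",np.hypot(y,z).round(4))
    for dq in(.2,.4): print(dq,(R.T@(c2w(*tab(q+dq,.252))-o["tool_pos"])*1e3).round(1))
E
python3 -c "
from h import *
arc()"
```

```text
t 5.1 case [  -0.7 -235.6  128.8] xax [ 0.019 -0.011 -1.   ] yax [0.999 0.042 0.019] F [ 2.9  2.4 -3.9] op 30.2 q6 -0.4
jaw angle in case deg 0.1
+X [0.019 1.    0.001]
+Y [-0.012  0.001 -1.   ]
+Z [-1.     0.019  0.012]
q 0.201 r 0.253
0.2 [-44.6   1.5 -23.7]
0.4 [-84.2   2.3 -54.7]
```

Works well. Continue.

Call:
{"api": "send_rows", "payload": {
  "motion": [
    {"hand": -1, "slide": [-11, 0, -5], "spin": 0},
    {"hand": -1, "slide": [-11, 0, -6], "spin": 0},
    {"hand": -1, "slide": [-11, 0, -6], "spin": 0},
    {"hand": -1, "slide": [-11, 0, -6], "spin": 0},
    {"hand": -1, "slide": [-10, 0, -7], "spin": 0},
    {"hand": -1, "slide": [-10, 0, -8], "spin": 0},
    {"hand": -1, "slide": [-10, 0, -8], "spin": 0},
    {"hand": -1, "slide": [-10, 0, -8], "spin": 0}
  ]
}}

```text
time: 5.9
tool_pos: [0.5687, -0.0709, 0.2205]
tool_rot: [1.209, 1.544, -0.317]
contact_force: [8.5, 5.0, -8.5]
opening: 0.0303
```

```bash
python3 -c "
from h import *
arc()"
```

```text
t 5.9 case [  -0.7 -173.4  220.5] xax [ 0.026 -0.008 -1.   ] yax [0.999 0.044 0.025] F [ 8.5  5.  -8.5] op 30.3 q6 -0.3
jaw angle in case deg 0.2
+X [0.025 1.    0.003]
+Y [-0.009  0.003 -1.   ]
+Z [-1.     0.025  0.01 ]
q 0.642 r 0.2531
0.2 [-30.2   1.6 -40.5]
0.4 [-52.7   2.3 -85.5]
```

Call:
{"api": "send_rows", "payload": {
  "motion": [
    {"hand": -1, "slide": [-8, 1, -9], "spin": 0},
    {"hand": -1, "slide": [-8, 0, -10], "spin": 0},
    {"hand": -1, "slide": [-7, 1, -10], "spin": 0},
    {"hand": -1, "slide": [-7, 0, -11], "spin": 0},
    {"hand": -1, "slide": [-6, 0, -11], "spin": 0},
    {"hand": -1, "slide": [-6, 0, -11], "spin": 0},
    {"hand": -1, "slide": [-5, 0, -11], "spin": 0},
    {"hand": -1, "slide": [-5, 0, -12], "spin": 0}
  ]
}}

```text
time: 6.7
tool_pos: [0.5649, 0.0222, 0.2761]
tool_rot: [1.194, 1.544, -0.332]
contact_force: [6.1, 1.0, -6.4]
opening: 0.0302
```

```bash
python3 -c "
from h import *
arc()"
```

```text
t 6.7 case [ -0.7 -80.3 276.1] xax [ 0.025 -0.009 -1.   ] yax [0.999 0.046 0.025] F [ 6.1  1.  -6.4] op 30.2 q6 -0.14
jaw angle in case deg 0.3
+X [0.025 1.    0.004]
+Y [-0.01   0.005 -1.   ]
+Z [-1.     0.025  0.01 ]
q 1.074 r 0.2531
0.2 [-10.5   1.1 -49.5]
0.4 [-12.    1.4 -99.8]
```

Call:
{"api": "send_rows", "payload": {
  "motion": [
    {"hand": -1, "slide": [-3, 0, -12], "spin": 0},
    {"hand": -1, "slide": [-3, 0, -12], "spin": 0},
    {"hand": -1, "slide": [-2, 0, -12], "spin": 0},
    {"hand": -1, "slide": [-1, 0, -12], "spin": 0},
    {"hand": -1, "slide": [-1, 0, -12], "spin": 0},
    {"hand": -1, "slide": [0, 0, -12], "spin": 0},
    {"hand": -1, "slide": [0, 0, -12], "spin": 0},
    {"hand": -1, "slide": [0, 0, -12], "spin": 0}
  ]
}}

```text
time: 7.5
tool_pos: [0.5607, 0.1265, 0.2881]
tool_rot: [1.223, 1.54, -0.303]
contact_force: [7.8, -0.6, -3.9]
opening: 0.0302
```

```bash
python3 -c "
from h import *
arc()"
```

```text
t 7.5 case [ -0.6  24.1 288.1] xax [ 0.03  -0.009 -1.   ] yax [0.999 0.045 0.029] F [ 7.8 -0.6 -3.9] op 30.2 q6 0.05
jaw angle in case deg 0.2
+X [0.029 1.    0.004]
+Y [-0.01   0.004 -1.   ]
+Z [-1.     0.029  0.011]
q 1.492 r 0.2532
0.2 [ 10.6   0.5 -49.5]
0.4 [ 29.5   0.1 -96.2]
```

Call:
{"api": "send_rows", "payload": {
  "motion": [
    {"hand": -1, "slide": [0, 0, -4], "spin": 0},
    {"hand": 0.2, "slide": [0, 0, 0], "spin": 0},
    {"hand": 0.2, "slide": [0, 0, 0], "spin": 0},
    {"hand": 0.2, "slide": [0, 0, 0], "spin": 0},
    {"hand": 0.2, "slide": [-20, 0, 0], "spin": 0},
    {"hand": 0.2, "slide": [-40, 0, 0], "spin": 0},
    {"hand": 0.2, "slide": [-40, 0, 0], "spin": 0}
  ]
}}

```text
time: 8.2
tool_pos: [0.5526, 0.1333, 0.3805]
tool_rot: [0.167, 1.556, -1.361]
contact_force: [0.6, 0.8, 0.4]
opening: 0.0549
```

```bash
python3 -c "
from h import *
show()
for n in('side','top'):
  p=vision.read_camera(n); save(p,n+'3'); np.savez('pics/'+n+'3.npz',**{k:p[k] for k in('pixels','range_z','fx','fy','cx','cy','world_from_camera')})"
```

```text
t 8.2 case [ -8.4  31.3 380.5] xax [ 0.003 -0.014 -1.   ] yax [0.999 0.043 0.002] F [0.6 0.8 0.4] op 54.9 q6 0.06
jaw angle in case deg 0.1
```

View pics/side3.png

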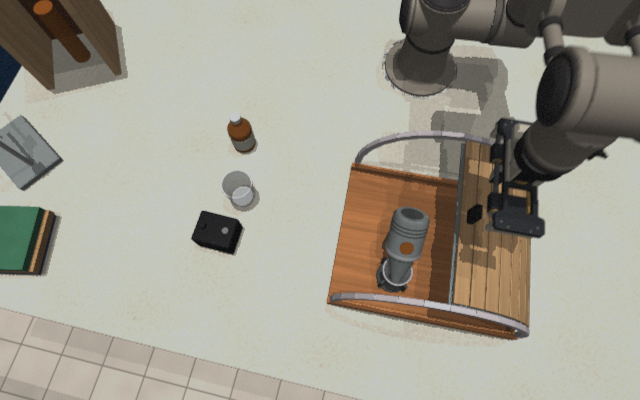

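View pics/top3.png

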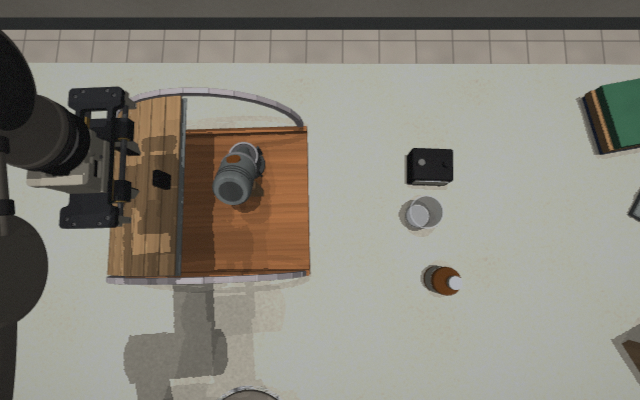

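Run:
```python
from h import *
from scipy.optimize import least_squares
L=[]
for n in("side","top"):
    p=vision.read_camera(n); W=cloud(p)
    d=vision.cut_out(p,"lamp")[0]; print(n,d["conf"],d["uv"])
    m=cv2.erode(d["mask"].astype(np.uint8),np.ones((5,5)))>0
    P=W[m]; P=P[~np.isnan(P[:,0])]; L.append(np.array([w2c(x) for x in P])*1e3)
    for t in ("lamp_top","socket","rest"):
        pass
# surface-of-revolution profile
prof=np.array([[0,0],[0,10],[75,32],[82,40],[172,40],[180,34],[180,0]],float)
def sd(s,r):
    d=np.full(s.shape,1e9)
    for a,b in zip(prof[:-1],prof[1:]):
        t=np.clip(((s-a[0])*(b-a)[0]+(r-a[1])*(b-a)[1])/((b-a)@(b-a)),0,1)
        d=np.minimum(d,np.hypot(s-a[0]-t*(b-a)[0],r-a[1]-t*(b-a)[1]))
    return d
def f(a,P):
    ax=np.array([-np.sin(a[3]),np.sin(a[4]),0]); ax[2]=np.sqrt(1-ax@ax)
    q=P-a[:3]; s=q@ax; r=np.linalg.norm(q-s[:,None]*ax,axis=1); return sd(s,r)
for P in L+[np.vstack(L)]:
    P=P[P[:,2]>60]; print(len(P),P.min(0).round(),P.max(0).round())
    r=least_squares(f,[95,-80,95,.76,0],args=(P,),loss="soft_l1",f_scale=3); a=r.x
    ax=np.array([-np.sin(a[3]),np.sin(a[4]),0]); ax[2]=np.sqrt(1-ax@ax)
    print("tip",a[:3].round(1),"tilt",a[3:].round(3),"top",(a[:3]+180*ax).round(1),"corner",(a[:3]+172*ax+40*np.array([-ax[2],0,ax[0]])).round(1),"res",np.median(r.fun).round(2))
# hood/cover: profile near y
p=dict(np.load("pics/side3.npz")); 
for n in("side3","top3"):
    W=cloud(dict(np.load(f"pics/{n}.npz"))); C=np.array([w2c(x) for x in W.reshape(-1,3)])*1e3
    k=(C[:,2]>200)&(C[:,2]<285)&(abs(C[:,0])<170)&(C[:,1]>-40)
    print(n,[(lo,np.percentile(C[k&(C[:,0]>lo)&(C[:,0]<lo+30)],[1],axis=0)[0,1].round(),) for lo in(-150,-100,-60,40,80,120) if (k&(C[:,0]>lo)&(C[:,0]<lo+30)).sum()>5])
    kk=k&(abs(C[:,0])>60); q=C[kk]; r=np.hypot(q[:,1],q[:,2]-55)
    print("slat r>215 y pct",np.percentile(q[r>215][:,1],[1,5]), "tab",)
    k2=(C[:,2]>288)&(C[:,2]<330)&(abs(C[:,0])<20)&(abs(C[:,1])<60); print(np.percentile(C[k2],[2,50,98],axis=0).round(0).tolist() if k2.sum()>5 else k2.sum())
```

```text
Traceback (most recent call last):
IndexError: list index out of range
```

```bash
cat > fit.py <<'E'
from h import *
from scipy.optimize import least_squares
prof=np.array([[0,0],[0,10],[75,32],[82,40],[172,40],[180,34],[180,0]],float)
def sd(s,r):
    d=np.full(s.shape,1e9)
    for a,b in zip(prof[:-1],prof[1:]):
        t=np.clip(((s-a[0])*(b-a)[0]+(r-a[1])*(b-a)[1])/((b-a)@(b-a)),0,1)
        d=np.minimum(d,np.hypot(s-a[0]-t*(b-a)[0],r-a[1]-t*(b-a)[1]))
    return d
def axd(a):
    ax=np.array([-np.sin(a[3]),np.sin(a[4]),0]); ax[2]=np.sqrt(1-ax@ax); return ax
def f(a,P):
    ax=axd(a); q=P-a[:3]; s=q@ax; r=np.linalg.norm(q-s[:,None]*ax,axis=1); return sd(s,r)
def pts(p,zmin=128):
    W=cloud(p); C=W.copy(); c,s=np.cos(A),np.sin(A)
    C[...,0]=c*W[...,0]+s*W[...,1]-O[0]; C[...,1]=-s*W[...,0]+c*W[...,1]-O[1]; C*=1e3
    hsv=cv2.cvtColor(p["pixels"],cv2.COLOR_BGR2HSV)
    m=(C[...,0]>-70)&(C[...,0]<170)&(C[...,1]>-150)&(C[...,1]<-20)&(C[...,2]>zmin)&(C[...,2]<330)&(hsv[...,1]<90)
    return C[m]
def fit(L,x0):
    for P in L+[np.vstack(L)]:
        if len(P)<30: print("few",len(P)); continue
        r=least_squares(f,x0,args=(P,),loss="soft_l1",f_scale=3); a=r.x; ax=axd(a)
        print(len(P),"tip",a[:3].round(1),"tilt",a[3:].round(3),"top",(a[:3]+180*ax).round(1),"corner",(a[:3]+172*ax+40*np.array([-ax[2],0,ax[0]])).round(1),"res",np.median(r.fun).round(2))
E
python3 - <<'E'
from fit import *
ps=[dict(np.load(f"pics/{n}.npz")) for n in("side3","top3")]
fit([pts(p) for p in ps],[95,-80,95,.76,0])
for p in ps:
    W=cloud(p); C=np.array([w2c(x) for x in W.reshape(-1,3)])*1e3
    k=(C[:,2]>200)&(C[:,2]<285)&(abs(C[:,0])<170)&(abs(C[:,0])>60)&(C[:,1]>-10)
    q=C[k]; r=np.hypot(q[:,1],q[:,2]-55)
    print("hood edge y",np.percentile(q[:,1],[1,5]),"slat",np.percentile(q[r>215][:,1],[1,5]))
    k2=(C[:,2]>288)&(C[:,2]<330)&(abs(C[:,0])<20)&(abs(C[:,1])<60); print(np.percentile(C[k2],[2,50,98],axis=0).round(0).tolist() if k2.sum()>5 else k2.sum())
E
```

```text
1901 tip [116.6 -80.7  82.2] tilt [0.777 0.001] top [ -9.5 -80.6 210.5] corner [-32.4 -80.7 176.8] res 0.64
1712 tip [115.6 -78.9  82.6] tilt [0.776 0.001] top [-10.4 -78.7 211.1] corner [-33.4 -78.7 177.4] res 0.56
3613 tip [116.2 -80.4  82.7] tilt [0.778 0.004] top [-10.1 -79.6 210.8] corner [-33.  -79.7 177.1] res 0.79
hood edge y [-0.46817393  3.50788865] slat [3.8451494  7.28060641]
[[-12.0, 17.0, 289.0], [4.0, 21.0, 315.0], [16.0, 32.0, 322.0]]
hood edge y [1.19495002 5.14255789] slat [5.39002146 8.35055016]
[[-16.0, 18.0, 289.0], [-3.0, 22.0, 315.0], [12.0, 33.0, 323.0]]
```

```bash
python3 - <<'E'
import numpy as np
from matplotlib.path import Path
E
cat > path.py <<'E'
import numpy as np
# 2D plane, x along case x, z up. cup solid sampled; lamp polygon inside test by half profile
k=22/75
zc=np.linspace(27,102,60); rc=31.5-(102-zc)*k
cup=np.r_[np.c_[95-rc,zc],np.c_[95+rc,zc],np.c_[95-np.linspace(31.5,36.5,6),np.full(6,102)],np.c_[95+np.linspace(31.5,36.5,6),np.full(6,102)]]
ps=np.array([0,75,82,172,180.]);pr=np.array([10,32,40,40,34.])
def pen(tip,phi,pts):
    ax=np.array([-np.sin(phi),np.cos(phi)]); n=np.array([ax[1],-ax[0]])
    q=pts-tip; s=q@ax; r=abs(q@n)
    return ((s>0)&(s<180)&(r<np.interp(s,ps,pr)-0.05)).any()
def lampout(tip,phi):
    ax=np.array([-np.sin(phi),np.cos(phi)]); n=np.array([ax[1],-ax[0]])
    for sg in(-1,1):
        for s,r in((0,10),(0,5)):
            p=tip+ax*s+sg*r*n
            if p[1]<27 or abs(p[0]-95)>31.5-(102-p[1])*k+0.05 and p[1]<102: return True
    return False
def solve(phi):
    best=None
    for x in np.arange(85,122,.5):
        lo,hi=25.,150.
        # lowest feasible z (assume monotone)
        while hi-lo>.1:
            m=(lo+hi)/2
            if pen(np.array([x,m]),phi,cup) or lampout(np.array([x,m]),phi): lo=m
            else: hi=m
        if best is None or hi<best[1]-.05: best=(x,hi)
    return best
if __name__=="__main__":
    for phi in (.777,.7,.6,.5,.4,.3,.2,.15,.1,.05,0):
        t=np.array(solve(phi)); ax=np.array([-np.sin(phi),np.cos(phi)]); n=np.array([ax[1],-ax[0]])
        print(phi,"tip",t.round(1),"corner",(t+172*ax-40*n).round(1),"lowbarrel",(t+82*ax-40*n).round(1))
E
python3 path.py
```

```text
0.777 tip [116.   83.7] corner [-33.1 178.3] lowbarrel [ 30.  114.1]
0.7 tip [114.  80.] corner [-27.4 185.8] lowbarrel [ 30.6 116.9]
0.6 tip [112.   74.9] corner [-18.1 194.3] lowbarrel [ 32.7 120. ]
0.5 tip [109.5  69.6] corner [ -8.1 201.3] lowbarrel [ 35.1 122.3]
0.4 tip [107.   63.9] corner [  3.2 206.7] lowbarrel [ 38.2 123.8]
0.3 tip [104.5  57.5] corner [ 15.5 210. ] lowbarrel [ 42.1 124. ]
0.2 tip [102.   49.8] corner [ 28.6 210.4] lowbarrel [ 46.5 122.2]
0.15 tip [100.5  45.4] corner [ 35.2 209.5] lowbarrel [ 48.7 120.5]
0.1 tip [99.  41.1] corner [ 42.  208.2] lowbarrel [ 51.  118.6]
0.05 tip [97.  34.9] corner [ 48.5 204.7] lowbarrel [ 53.  114.8]
0 tip [95.  28.5] corner [ 55.  200.5] lowbarrel [ 55.  110.5]Traceback (most recent call last):
  File "<stdin>", line 2, in <module>
ModuleNotFoundError: No module named 'matplotlib'
```

Call:
{"api": "send_rows", "payload": {
  "motion": [
    {"hand": -1, "slide": [0, -20, 37], "spin": 0},
    {"hand": -1, "slide": [0, -20, 37], "spin": 0},
    {"hand": -1, "slide": [0, -20, 37], "spin": 0},
    {"hand": -1, "slide": [0, 0, 0], "spin": 0}
  ],
  "grip_force": 20
}}

```text
time: 8.8
tool_pos: [0.4942, 0.0182, 0.3734]
tool_rot: [-0.629, 1.556, -2.153]
contact_force: [-0.2, 0.7, 0.4]
opening: 0.0274
```

```bash
python3 -c "
from h import *
show((-.068,-.08,.250))"
```

```text
t 8.8 case [-71.5 -81.4 373.4] xax [-0.008 -0.012 -1.   ] yax [ 0.999  0.047 -0.009] F [-0.2  0.7  0.4] op 27.4 q6 -0.16
jaw angle in case deg 0.3
slide mm [123.3   4.5  -2.8]
```

Call:
{"api": "send_rows", "payload": {
  "motion": [
    {"hand": -1, "slide": [40, 2, -1], "spin": 0},
    {"hand": -1, "slide": [40, 1, -1], "spin": 0},
    {"hand": -1, "slide": [40, 0, 0], "spin": 0},
    {"hand": -1, "slide": [0, 0, 0], "spin": 0}
  ]
}}

```text
time: 9.2
tool_pos: [0.4934, 0.0197, 0.2458]
tool_rot: [-1.046, 1.554, -2.574]
contact_force: [-0.8, -0.0, 0.5]
opening: 0.0009
```

```bash
python3 -c "
from h import *
show((-.068,-.08,.160))
for n in('side','top'):
  p=vision.read_camera(n); save(p,n+'4')"
```

```text
t 9.2 case [-72.2 -79.9 245.8] xax [-0.014 -0.009 -1.   ] yax [ 0.999  0.043 -0.014] F [-0.8 -0.   0.5] op 0.9 q6 -0.15
jaw angle in case deg 0.1
slide mm [85.7  5.4 -0.6]
```

View pics/side4.png

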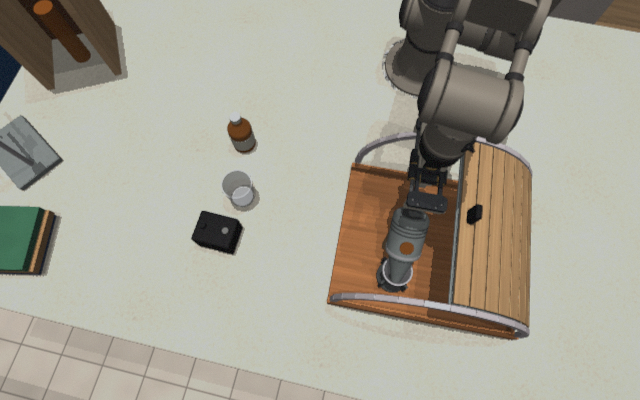

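Call:
{"api": "send_rows", "payload": {
  "motion": [
    {"hand": -1, "slide": [25, 3, 0], "spin": 0},
    {"hand": -1, "slide": [25, 1, 0], "spin": 0},
    {"hand": -1, "slide": [20, 1, 0], "spin": 0},
    {"hand": -1, "slide": [10, 0, 0], "spin": 0},
    {"hand": -1, "slide": [4, 0, 0], "spin": 0}
  ]
}}

```text
time: 9.8
tool_pos: [0.5107, 0.0195, 0.1769]
tool_rot: [0.967, 1.549, -0.559]
contact_force: [-0.0, 0.6, -0.1]
opening: 0.0008
```

```bash
python3 -c "
from h import *
show((-.054,-.08,.162));dirs()"
```

```text
t 9.8 case [-55.  -80.7 176.9] xax [ 0.019 -0.012 -1.   ] yax [0.999 0.044 0.018] F [-0.   0.6 -0.1] op 0.8 q6 -0.15
jaw angle in case deg 0.2
slide mm [14.9  0.7 -0.9]
+X [0.018 1.    0.003]
+Y [-0.012  0.003 -1.   ]
+Z [-1.     0.018  0.012]
```

Call:
{"api": "send_rows", "payload": {
  "motion": [
    {"hand": -1, "slide": [8, -5, 0], "spin": 0},
    {"hand": -1, "slide": [7, -3, 0], "spin": 0}
  ]
}}

```text
time: 10.0
tool_pos: [0.5057, 0.0189, 0.1648]
tool_rot: [1.102, 1.541, -0.424]
contact_force: [-5.8, 0.0, 26.1]
opening: 0.0002
```

```bash
python3 -c "
from h import *
show((-.052,-.08,.162))"
```

```text
t 10.0 case [-59.9 -81.1 164.8] xax [ 0.027 -0.012 -1.   ] yax [0.999 0.045 0.027] F [-5.8  0.  26.1] op 0.2 q6 -0.15
jaw angle in case deg 0.2
slide mm [ 3.   7.9 -1.1]
```

Call:
{"api": "send_rows", "payload": {
  "motion": [
    {"hand": -1, "slide": [-15, 0, 0], "spin": 0},
    {"hand": -1, "slide": [-30, 0, 4], "spin": 0},
    {"hand": -0.13, "slide": [-35, 0, 10], "spin": 0},
    {"hand": -0.13, "slide": [-30, 0, 15], "spin": 0},
    {"hand": -0.13, "slide": [0, 0, 0], "spin": 0}
  ]
}}

```text
time: 10.5
tool_pos: [0.503, -0.0092, 0.2812]
tool_rot: [1.124, 1.537, -0.401]
contact_force: [-0.5, -0.3, -0.7]
opening: 0.0199
```

```bash
python3 -c "
from h import *
show((-.060,-.11,.270)); dirs()
from fit import *
fit([pts(vision.read_camera(n)) for n in ('side','top')],[116,-80,83,.77,0])"
```

```text
t 10.5 case [ -63.8 -109.1  281.2] xax [ 0.031 -0.013 -0.999] yax [0.998 0.046 0.03 ] F [-0.5 -0.3 -0.7] op 19.9 q6 -0.21
jaw angle in case deg 0.3
slide mm [11.3  3.5  0.8]
+X [0.03  1.    0.004]
+Y [-0.014  0.005 -1.   ]
+Z [-0.999  0.03   0.015]
1918 tip [116.8 -80.7  82.6] tilt [ 0.784 -0.   ] top [-10.3 -80.7 210.1] corner [-33.  -80.7 176.2] res 0.67
449 tip [114.7 -79.8  83.9] tilt [0.782 0.009] top [-12.1 -78.1 211.6] corner [-34.9 -78.2 177.8] res 0.54
2367 tip [116.7 -80.4  82.6] tilt [0.785 0.003] top [-10.5 -79.8 210. ] corner [-33.1 -79.9 176.1] res 0.81
```

Call:
{"api": "send_rows", "payload": {
  "motion": [
    {"hand": -0.13, "slide": [0, 0, 0], "spin": 0.148},
    {"hand": -0.13, "slide": [0, 0, 0], "spin": 0.148},
    {"hand": -0.13, "slide": [0, 0, 0], "spin": 0.148},
    {"hand": -0.13, "slide": [0, 0, 0], "spin": 0.148},
    {"hand": -0.13, "slide": [0, 0, 0], "spin": 0.148},
    {"hand": -0.13, "slide": [0, 0, 0], "spin": 0.148},
    {"hand": -0.13, "slide": [0, 0, 0], "spin": 0.148},
    {"hand": -0.13, "slide": [0, 0, 0], "spin": 0.148}
  ]
}}

```text
time: 11.4
tool_pos: [0.495, -0.0037, 0.2657]
tool_rot: [1.712, 1.563, -1.016]
contact_force: [-0.3, 0.6, -0.0]
opening: 0.0402
```

Call:
{"api": "send_rows", "payload": {
  "motion": [
    {"hand": -0.13, "slide": [0, 0, 0], "spin": 0.13},
    {"hand": -0.13, "slide": [0, 0, 0], "spin": 0.13},
    {"hand": -0.13, "slide": [0, 0, 0], "spin": 0.12},
    {"hand": -0.13, "slide": [0, 0, 0], "spin": 0}
  ]
}}

```text
time: 11.8
tool_pos: [0.4916, -0.0013, 0.2594]
tool_rot: [0.503, 1.562, -2.621]
contact_force: [1.3, -0.0, 0.1]
opening: 0.0399
```

```bash
python3 -c "
from h import *
show((-.050,-.11,.200)); dirs()"
```

```text
t 11.8 case [ -74.8 -100.8  259.4] xax [-0.007 -0.004 -1.   ] yax [ 0.017 -1.     0.004] F [ 1.3 -0.   0.1] op 39.9 q6 1.4
jaw angle in case deg -91.4
slide mm [ 59.2   8.4 -25.5]
+X [-0.008 -0.024 -1.   ]
+Y [-0.004 -1.     0.024]
+Z [-1.     0.004  0.007]
```

Call:
{"api": "send_rows", "payload": {
  "motion": [
    {"hand": -0.13, "slide": [25, 3, -4], "spin": -0.02},
    {"hand": -0.13, "slide": [25, 3, -4], "spin": 0},
    {"hand": -0.13, "slide": [20, 2, -2], "spin": 0},
    {"hand": -0.13, "slide": [8, 0, 0], "spin": 0}
  ]
}}

```text
time: 12.2
tool_pos: [0.5003, -0.008, 0.1769]
tool_rot: [0.298, 1.561, -2.791]
contact_force: [-0.0, -0.5, 0.6]
opening: 0.0401
```

```bash
python3 -c "
from h import *
show((-.052,-.11,.167)); dirs()"
```

```text
t 12.2 case [ -66.5 -107.8  176.9] xax [-0.009 -0.003 -1.   ] yax [ 0.053 -0.999  0.003] F [-0.  -0.5  0.6] op 40.1 q6 1.35
jaw angle in case deg -89.3
slide mm [  9.8   2.4 -14.5]
+X [-0.009  0.012 -1.   ]
+Y [-0.003 -1.    -0.012]
+Z [-1.     0.003  0.01 ]
```

Call:
{"api": "send_rows", "payload": {
  "motion": [
    {"hand": -0.13, "slide": [9, 2, -4], "spin": 0},
    {"hand": -0.13, "slide": [2, 0, -5], "spin": 0},
    {"hand": -0.13, "slide": [0, 0, -5], "spin": 0}
  ]
}}

```text
time: 12.5
tool_pos: [0.514, -0.0087, 0.1641]
tool_rot: [0.166, 1.558, -2.919]
contact_force: [-0.3, 0.2, 0.2]
opening: 0.0399
```

```bash
python3 -c "
from h import *
show((-.043,-.11,.167))
p=vision.read_camera('side'); save(p,'s5')
p=vision.read_camera('top'); save(p,'t5')"
```

```text
t 12.5 case [ -52.7 -109.1  164.1] xax [-0.012 -0.003 -1.   ] yax [ 0.057 -0.998  0.002] F [-0.3  0.2  0.2] op 39.9 q6 1.35
jaw angle in case deg -89.1
slide mm [-3.   1.1 -9.7]
```

View pics/s5.png

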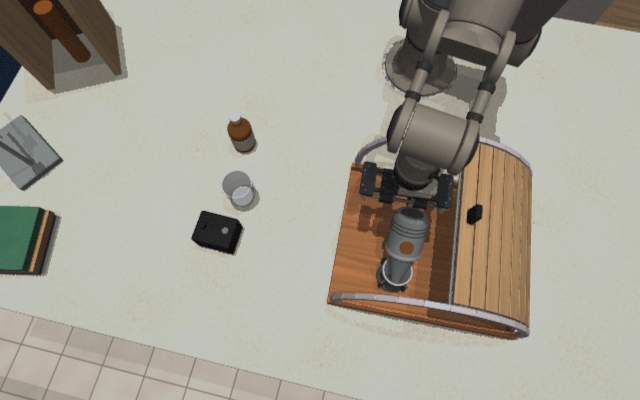

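View pics/t5.png

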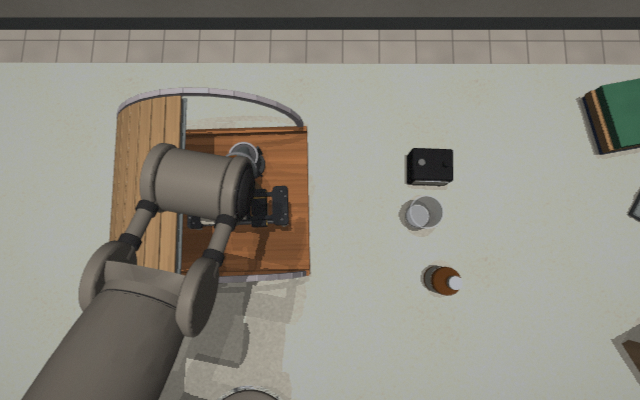

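Call:
{"api": "send_rows", "payload": {
  "motion": [
    {"hand": -0.13, "slide": [-2, 0, -4], "spin": 0},
    {"hand": -0.13, "slide": [0, 0, -4], "spin": 0},
    {"hand": -0.13, "slide": [-2, 0, -3], "spin": 0}
  ]
}}

```text
time: 12.9
tool_pos: [0.5227, -0.0079, 0.1695]
tool_rot: [0.109, 1.552, -2.973]
contact_force: [-10.7, -1.4, 2.8]
opening: 0.0401
```

```bash
python3 -c "
from h import *
show((-.040,-.11,.170))"
```

```text
t 12.9 case [ -44.1 -108.6  169.5] xax [-0.019 -0.003 -1.   ] yax [ 0.059 -0.998  0.002] F [-10.7  -1.4   2.8] op 40.1 q6 1.36
jaw angle in case deg -89.0
slide mm [-0.6  1.5 -4. ]
```

Call:
{"api": "send_rows", "payload": {
  "motion": [
    {"hand": -0.13, "slide": [-5, 0, -3], "spin": 0},
    {"hand": -0.13, "slide": [-5, 0, -4], "spin": 0},
    {"hand": -0.13, "slide": [-5, 0, -4], "spin": 0}
  ]
}}

```text
time: 13.2
tool_pos: [0.5335, -0.007, 0.1852]
tool_rot: [0.086, 1.549, -2.996]
contact_force: [-2.2, -0.3, -0.4]
opening: 0.0398
```

```bash
python3 -c "
from fit import *
show()
fit([pts(vision.read_camera('side'))],[116,-80,83,.77,0])"
```

```text
t 13.2 case [ -33.2 -108.1  185.2] xax [-0.022 -0.003 -1.   ] yax [ 0.059 -0.998  0.002] F [-2.2 -0.3 -0.4] op 39.8 q6 1.36
jaw angle in case deg -88.9
3066 tip [ 77.3 -86.6 167.3] tilt [0.791 0.044] top [-50.8 -78.7 293.6] corner [-73.2 -79.1 259.5] res 11.38
3066 tip [ 77.3 -86.6 167.3] tilt [0.791 0.044] top [-50.8 -78.7 293.6] corner [-73.2 -79.1 259.5] res 11.38
```

```bash
cat >> fit.py <<'E'
def look(name,x0=(112,-80,75,.6,0)):
    o,R=st(); t=w2c(o["tool_pos"])*1e3; show(); L=[]
    for n in("side","top"):
        p=vision.read_camera(n); save(p,f"{n}{name}"); P=pts(p,132)
        P=P[(P[:,0]>t[0]+13)&(P[:,2]<t[2]+52)&(P[:,1]>-125)&(P[:,1]<-35)]; 
        if len(P)>100: L.append(P)
    fit(L[:1] if len(L)==1 else L,x0)
E
python3 -c "
from fit import *
look('6')"
```

```text
t 13.25 case [ -31.9 -108.3  186.2] xax [-0.019 -0.003 -1.   ] yax [ 0.059 -0.998  0.002] F [0.1 0.7 0.7] op 39.6 q6 1.36
jaw angle in case deg -89.0
1775 tip [113.4 -80.8  74.7] tilt [0.629 0.011] top [  7.5 -78.7 220.3] corner [-20.2 -78.8 190.3] res 0.68
1775 tip [113.4 -80.8  74.7] tilt [0.629 0.011] top [  7.5 -78.7 220.3] corner [-20.2 -78.8 190.3] res 0.68
```

View pics/side6.png

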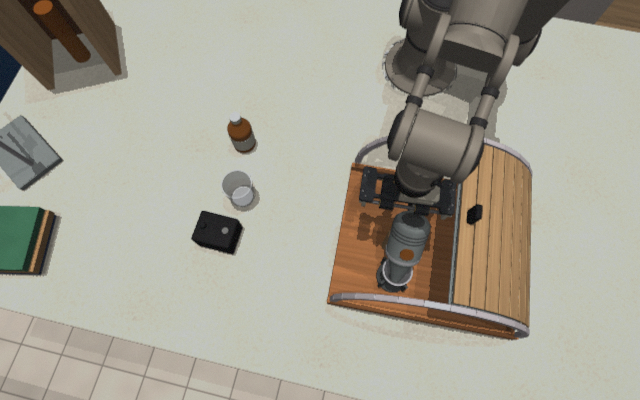

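Call:
{"api": "send_rows", "payload": {
  "motion": [
    {"hand": -0.13, "slide": [8, 0, 0], "spin": 0},
    {"hand": -0.13, "slide": [0, 0, -4], "spin": 0}
  ]
}}

```text
time: 13.55
tool_pos: [0.5359, -0.0067, 0.1768]
tool_rot: [0.071, 1.547, -3.01]
contact_force: [-16.9, -0.6, 10.8]
opening: 0.0403
```

```bash
python3 -c "
from fit import *
look('7')"
```

```text
t 13.55 case [ -30.8 -107.9  176.8] xax [-0.024 -0.003 -1.   ] yax [ 0.06  -0.998  0.002] F [-16.9  -0.6  10.8] op 40.3 q6 1.36
jaw angle in case deg -88.9
1429 tip [113.5 -81.2  74.1] tilt [0.622 0.025] top [  8.6 -76.7 220.3] corner [-19.2 -76.9 190.5] res 0.62
1429 tip [113.5 -81.2  74.1] tilt [0.622 0.025] top [  8.6 -76.7 220.3] corner [-19.2 -76.9 190.5] res 0.62
```

Call:
{"api": "send_rows", "payload": {
  "motion": [
    {"hand": -0.13, "slide": [-4, 0, -3], "spin": 0},
    {"hand": -0.13, "slide": [-3, 0, -5], "spin": 0},
    {"hand": -0.13, "slide": [-3, 0, -5], "spin": 0}
  ]
}}

```text
time: 13.95
tool_pos: [0.5458, -0.0055, 0.1853]
tool_rot: [0.008, 1.537, -3.072]
contact_force: [-5.5, -0.2, 4.2]
opening: 0.04
```

```bash
python3 -c "
from fit import *
look('8')"
```

```text
t 13.95 case [ -20.8 -107.1  185.3] xax [-0.034 -0.002 -0.999] yax [ 0.061 -0.998  0.   ] F [-5.5 -0.2  4.2] op 40.0 q6 1.37
jaw angle in case deg -88.9
1614 tip [111.1 -81.1  68.9] tilt [0.521 0.037] top [ 21.5 -74.5 224.9] corner [ -9.2 -74.8 198. ] res 0.61
1614 tip [111.1 -81.1  68.9] tilt [0.521 0.037] top [ 21.5 -74.5 224.9] corner [ -9.2 -74.8 198. ] res 0.61
```

Call:
{"api": "send_rows", "payload": {
  "motion": [
    {"hand": -0.13, "slide": [-3, 1, -5], "spin": 0.03},
    {"hand": -0.13, "slide": [-3, 1, -5], "spin": 0.02},
    {"hand": -0.13, "slide": [-2, 1, -5], "spin": 0}
  ]
}}

```text
time: 14.35
tool_pos: [0.5632, -0.0079, 0.1929]
tool_rot: [0.067, 1.54, -3.066]
contact_force: [0.7, -1.1, 0.5]
opening: 0.0396
```

```bash
python3 -c "
from fit import *
look('9')"
```

```text
t 14.35 case [  -3.6 -110.3  192.9] xax [-0.031 -0.002 -1.   ] yax [ 0.009 -1.     0.002] F [ 0.7 -1.1  0.5] op 39.6 q6 1.42
jaw angle in case deg -91.8
1636 tip [107.  -80.1  59. ] tilt [0.354 0.019] top [ 44.6 -76.6 227.8] corner [  9.9 -76.8 206.5] res 0.69
1636 tip [107.  -80.1  59. ] tilt [0.354 0.019] top [ 44.6 -76.6 227.8] corner [  9.9 -76.8 206.5] res 0.69
```

Call:
{"api": "send_rows", "payload": {
  "motion": [
    {"hand": -0.13, "slide": [-1, 0, -5], "spin": 0},
    {"hand": -0.13, "slide": [-1, 0, -5], "spin": 0},
    {"hand": -0.13, "slide": [0, 0, -5], "spin": 0}
  ]
}}

```text
time: 14.75
tool_pos: [0.5797, -0.008, 0.1943]
tool_rot: [0.073, 1.541, -3.059]
contact_force: [0.9, -0.1, -0.6]
opening: 0.04
```

```bash
python3 -c "
from fit import *
look('10',(103,-80,55,.25,0))"
```

```text
t 14.75 case [  12.9 -111.   194.3] xax [-0.03  -0.002 -1.   ] yax [ 0.01  -1.     0.002] F [ 0.9 -0.1 -0.6] op 40.0 q6 1.42
jaw angle in case deg -91.8
1315 tip [ 95.9 -81.2  28.7] tilt [0.005 0.005] top [ 95.  -80.4 208.7] corner [ 55.1 -80.4 200.5] res 0.75
1315 tip [ 95.9 -81.2  28.7] tilt [0.005 0.005] top [ 95.  -80.4 208.7] corner [ 55.1 -80.4 200.5] res 0.75
```

Call:
{"api": "send_rows", "payload": {
  "motion": [
    {"hand": -0.13, "slide": [0, 0, 15], "spin": 0},
    {"hand": -0.13, "slide": [-25, 5, 10], "spin": 0},
    {"hand": -0.13, "slide": [-40, 5, 10], "spin": 0},
    {"hand": -0.13, "slide": [-45, 5, 10], "spin": 0},
    {"hand": -0.13, "slide": [-45, 5, 10], "spin": 0},
    {"hand": -0.13, "slide": [-10, 40, 0], "spin": 0},
    {"hand": -0.13, "slide": [0, 45, 0], "spin": 0},
    {"hand": -0.13, "slide": [0, 45, 0], "spin": 0}
  ]
}}

```text
time: 15.65
tool_pos: [0.5293, -0.1568, 0.3673]
tool_rot: [0.075, 1.54, -3.046]
contact_force: [1.2, -0.5, -0.5]
opening: 0.0396
```

Call:
{"api": "send_rows", "payload": {
  "motion": [
    {"hand": -0.13, "slide": [0, 40, 20], "spin": 0},
    {"hand": -0.13, "slide": [0, 40, 20], "spin": 0},
    {"hand": -0.13, "slide": [0, 20, 10], "spin": 0},
    {"hand": -0.13, "slide": [0, 0, 0], "spin": 0}
  ]
}}

```text
time: 16.05
tool_pos: [0.4785, -0.2667, 0.3681]
tool_rot: [0.105, 1.538, -3.021]
contact_force: [-0.1, -0.3, -0.1]
opening: 0.0398
```

```bash
python3 -c "
from fit import *
show()
L=[]
for n in('side','top'):
  p=vision.read_camera(n); save(p,n+'11'); L.append(pts(p,132))
  W=cloud(p); C=np.array([w2c(x) for x in W.reshape(-1,3)])*1e3
  k2=(C[:,2]>288)&(C[:,2]<330)&(abs(C[:,0])<20)&(abs(C[:,1])<60); print('tab',np.percentile(C[k2],[2,50,98],axis=0).round(0).tolist() if k2.sum()>5 else k2.sum())
  for t in('bottle','beaker','meter'):
    d=vision.cut_out(p,t)
    if d: P=W[d[0]['mask']]; print(n,t,np.nanpercentile(P,50,axis=0).round(3))
fit(L,(95,-80,30,.0,0))"
```

```text
t 16.05 case [ -98.9 -365.4  368.1] xax [-0.032 -0.004 -0.999] yax [ 0.016 -1.     0.003] F [-0.1 -0.3 -0.1] op 39.8 q6 0.92
jaw angle in case deg -91.5
tab [[-13.0, 17.0, 290.0], [4.0, 21.0, 316.0], [15.0, 32.0, 322.0]]
side bottle [ 0.394 -0.438  0.094]
side beaker [ 0.528 -0.413  0.054]
tab [[-16.0, 18.0, 289.0], [-3.0, 22.0, 315.0], [12.0, 34.0, 323.0]]
top bottle [ 0.392 -0.418  0.055]
top beaker [0.556 0.12  0.079]
1308 tip [ 95.6 -81.1  28.6] tilt [0.002 0.003] top [ 95.2 -80.5 208.6] corner [ 55.2 -80.5 200.6] res 0.75
1383 tip [ 94.3 -78.7  29.2] tilt [-0.001  0.002] top [ 94.5 -78.4 209.2] corner [ 54.5 -78.5 201.3] res 0.62
2691 tip [ 95.2 -79.8  28.9] tilt [0.001 0.002] top [ 95.  -79.5 208.9] corner [ 55.  -79.5 200.9] res 0.86
```

View pics/side11.png

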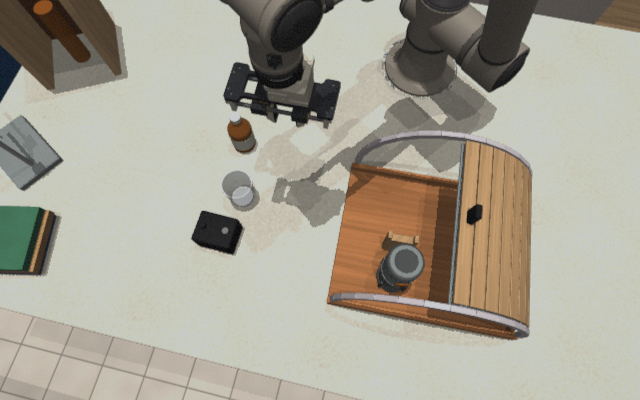

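View pics/top11.png

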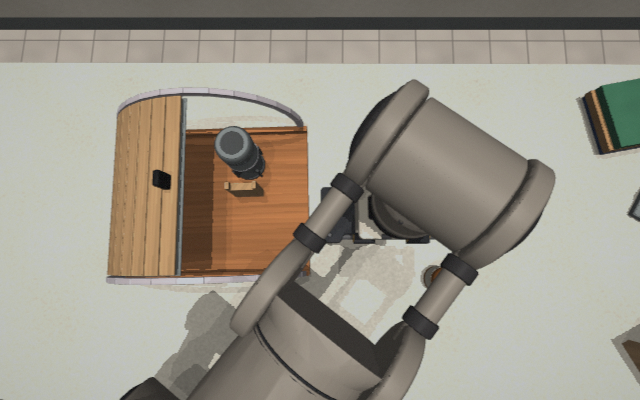

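The side view shows the lamp upright in the socket at about (403, 265). The cover is rolled back with its tab at (475, 214), and the bottle, beaker and meter are where they started. The arm is clear, so I'm handing in.

```bash
python3 -c "
from h import *
print(job.hand_in())"
```

```text
the job is handed in; nothing more can be done
None
```

The cover is fully open, the lamp stands upright in its socket, and the job was handed in at about 16 s of the 67 s allowed.

- **Cover:** I pinched the pull tab, led it round its arc to the stop and let go. In the last pictures the tab was still at the fully open position (about 1.50 rad), well after release.
- **Lamp:** I pushed the upper edge of the barrel with one finger, rising with it, until it slipped home. The last fit put the tilt at about 0.002 rad, the foot tip about 29 mm above the bench (30 expected) and the top about 209 mm (210 expected). The arm had been moved clear by then.
- **Bystanders:** The bottle, beaker and meter look unmoved in the side picture. Two of the last measurements failed: the network did not find the meter in either view. In the top view the arm hid the beaker, so it reported a wrong spot. The side-view readings for the bottle and beaker agree with the start to within about 2 mm.
- **Mishap:** On my first approach to the lamp, with the jaws along the case's x, something under the gripper pushed up with about 26 N. It was most likely the gripper's body touching the lamp's upper rim. That is under the 40 N limit. I backed off, found the lamp's pose unchanged within the fit error, and came in again with the gripper turned 90°. The pushing force I read was about 20 N at most.

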